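Sort the full and empty soil canisters by weight

TASK

Take every soil-sample canister off its hook on the rack and feel by its weight whether it is full or empty, since they all look alike. Put the full ones in the lidded white sample box and the empty ones in the open steel wash-up tray, each resting on the floor of its container and not on another canister; when all are sorted, shut the box's lid fully. Do not disturb the bottle, the jar or the carton.

Things in the scene. Friction and masses are not known exactly. Their poses are not given: they have to be found in the camera images.
- rack: fixed steel rail on two posts. Origin on the bench under the hung canisters, x away from the robot. Six hooks at y = +-42.5, +-127.5, +-212.5 mm: 8 mm bars at height 240 mm (axis) from the rail (x = 45 mm) to x = -24 mm, there turned up to 258 mm. Canisters hang at x = 0, underside 152 mm up. To free one: lift 17 to 22 mm, draw 70 mm or more to -x. Foot 65 x 500 mm.
- can_a: sealed metal soil canister 56 x 56 x 58 mm, hung on a rack hook (absent in some starts); all look alike: full 0.33-0.43 kg, empty 0.07-0.12 kg. Origin: underside centre, z up. On its lid a black eye 30 mm wide (y), 12 mm thick (x): window 20 mm wide, 58 to 92 mm above the origin, hook passing along x; above it a solid grip block, 92 to 118 mm.
- can_b: sealed metal soil canister 56 x 56 x 58 mm, hung on a rack hook (absent in some starts); all look alike: full 0.33-0.43 kg, empty 0.07-0.12 kg. Origin: underside centre, z up. On its lid a black eye 30 mm wide (y), 12 mm thick (x): window 20 mm wide, 58 to 92 mm above the origin, hook passing along x; above it a solid grip block, 92 to 118 mm.
- can_c: sealed metal soil canister 56 x 56 x 58 mm, hung on a rack hook (absent in some starts); all look alike: full 0.33-0.43 kg, empty 0.07-0.12 kg. Origin: underside centre, z up. On its lid a black eye 30 mm wide (y), 12 mm thick (x): window 20 mm wide, 58 to 92 mm above the origin, hook passing along x; above it a solid grip block, 92 to 118 mm.
- can_d: sealed metal soil canister 56 x 56 x 58 mm, hung on a rack hook (absent in some starts); all look alike: full 0.33-0.43 kg, empty 0.07-0.12 kg. Origin: underside centre, z up. On its lid a black eye 30 mm wide (y), 12 mm thick (x): window 20 mm wide, 58 to 92 mm above the origin, hook passing along x; above it a solid grip block, 92 to 118 mm.
- can_e: sealed metal soil canister 56 x 56 x 58 mm, hung on a rack hook (absent in some starts); all look alike: full 0.33-0.43 kg, empty 0.07-0.12 kg. Origin: underside centre, z up. On its lid a black eye 30 mm wide (y), 12 mm thick (x): window 20 mm wide, 58 to 92 mm above the origin, hook passing along x; above it a solid grip block, 92 to 118 mm.
- can_f: sealed metal soil canister 56 x 56 x 58 mm, hung on a rack hook (absent in some starts); all look alike: full 0.33-0.43 kg, empty 0.07-0.12 kg. Origin: underside centre, z up. On its lid a black eye 30 mm wide (y), 12 mm thick (x): window 20 mm wide, 58 to 92 mm above the origin, hook passing along x; above it a solid grip block, 92 to 118 mm.
- box: fixed open-topped white plastic sample box with a hinged lid, 170 mm along its x, 260 mm along its y, 135 mm tall, walls and floor 5 mm. Origin: centre of its underside. Its +x side (the hinge side) faces the robot's left, away from the tray. Room for three canisters in a row along its y.
- box_lid (a joint): lid of the sample box (8 mm thick, as large as the box), hinge angle in rad: 0 shut flat on the box, about 1.57 standing upright; it starts open and stays where it is left (stiff hinge).
- box_lid_hinge (a point): middle of the lid's hinge line, on the top rim of the box's +x side; the hinge line runs along the box's y.
- box_lid_handle (a point): grip point of the knob on the lid's outer face (on top when shut), near the free edge.
- tray: loose open steel wash-up tray, 260 mm along its x, 170 mm along its y, 60 mm tall, walls and floor 5 mm, 0.9 kg. Origin: centre of its underside. Room for three canisters in a row along its x.
- bottle: bystander: amber glass bottle, 68 mm wide, 170 mm tall, origin centre of underside.
- jar: bystander: amber glass jar, 60 mm wide, 90 mm tall, origin centre of underside.
- carton: bystander: cardboard carton 90 x 160 x 60 mm, origin centre of underside.
There are look-alikes about, which are no part of the job. Leave any turquoise look-alike of the can_a alone.

How it is judged:
By the outcome, as a careful person would: the job done as asked, in the order asked, and still so for the second after the job is handed in, with the robot touching nothing.
Of can_a, can_b, can_c, can_d, can_e, can_f only 4 to 5 are there at a start; the rules pass over those that are not, and their reading is None.
At some moment in a run one of tray may be knocked a few centimetres aside while the robot is not near it.
Once in a run the grip may slacken for a moment while it holds something.
It also fails if it takes over 210 s, if anything falls off the work surface, if the arm or the gripper's body presses on something with over 40 N, if the wrist force passes 120 N, or if a joint passes its speed limit or range.

ROBOT

A 6-joint arm with a two-finger parallel gripper is mounted at the origin on the work surface. World frame = base frame: x ahead of the robot, y to its left, z up, the work surface at z = 0. Lengths are in m, angles in degrees, forces in N, time in s.
With the tool pointing down it reaches from about 0.4 to 0.825 m from the base axis. Payload 7 kg.
Tool frame: the origin (TCP) lies between the finger pads; the fingertips stand 22 mm ahead of it and the grasp point (between the pads) lies 3 mm ahead of it; z points along the fingers, y is the line along which they close (so a half turn about z gives the same grasp; the last joint's range is limited). The gripper opens to 88 mm and grips with 3 to 60 N. Pads are 19 mm wide; open, the fingers measure 130 mm over their backs; the gripper's body (78 mm by 193 mm) begins 47 mm behind the grasp point.
Start: joints at [-48.237, 20.546, 0.682, 0, -70.136, -16.507], TCP at [0.288, -0.61, 0.249] pointing down, gripper open.
Joint ranges: [-176.03, 176.03], [-82.01, 121.73], [-58.28, 71.71], [-173.87, 95.51], [-174.79, -0.11], [-173.66, 173.66]. Speed limits (degrees/s): [136.94, 136.94, 172.46, 180, 180, 180].

INTERFACE

Orientations are given as [roll, pitch, yaw] about the fixed x, y, z axes, in that order (R = Rz(yaw) Ry(pitch) Rx(roll)).
In Python, from plant import r, vision gives the robot as it stands.
- The arm moves only by the shell command python3 -m pendant 'ROWS' [FORCE]. ROWS is JSON, a list that holds one entry, the list of rows, each a list of 7 numbers: the shift along the tool's x, y, z scaled (see below), then the turn, a rotation vector about the tool's x, y, z scaled (see below), then the opening, from -1 (shut) to 1 (fully open). In form: [[[x, y, z, wx, wy, wz, fingers], ...]]. A call has exactly 8 rows; each row shifts and turns the commanded pose from where the row before left it, along the tool's axes as they then stand; what a row does not reach is not made up. The controller multiplies each number of a shift by 20 mm and each number of a turn by 4 degrees. A row lasts 1/10 s, in which the tool goes at most 50 mm and 8.59 degrees, less where a joint would pass 70% of its speed; a pose out of reach is approached as far as the arm can. A call with a number of a shift or a turn outside -1 to 1 is refused whole. A call with a gripper value outside its range is refused whole. The fingers move at their own pace and stop on an object; FORCE is the grip in N (left out, the last holds). Time passes only in rows, so rows that do not move let the fingers close, or fill a call up. It gives the time, the measured TCP pose, the force, the opening and the grip force at its end, in the units of the state.
- r.get_state(): the state, without advancing time (a new reading comes with each control period).
- vision.capture(name): name is "scene" or "top" or "wrist"; returns a dict with "frame" (400x640x3 uint8, blue, green, red), "depth" (400x640 float32, m along the optical axis (not along the pixel's ray), 0 where there is no reading), "camera_matrix" (3x3 intrinsics, pixels), "extrinsics" (4x4, takes a point from world to camera coordinates); the wrist camera has in their place "hand_eye" (4x4, takes a point from camera to tool coordinates, whose origin is the TCP and whose axes are the flange's). Camera axes: x right, y up, looking along -z (the intrinsics and any distortion apply to the point x, -y, -z); pixel columns grow to the right and rows downward; lengths in m; the calibration is good to about 2 mm. A picture is of the moment at which its call begins: read the wrist's pose just before it.
- r.close_job(): hands the job in; it is judged then, once.
The state is a dict: "time_s": time; "joints": joint angles; "qd": joint speeds; "joint_torque": joint torques, N m; "tcp_pos": TCP position; "eef_rot": TCP orientation; "contact_force": force on the tool from outside, world axes, zero at the start; "moment": the same for the moment, N m; "gripper_width": finger opening in m; "gripper_force": force on a finger pad.
Only numpy, scipy, OpenCV 4.12 (cv2) and the standard library are available. Lean on these libraries where they do the work, as an engineer would, in place of code of your own. Each camera call takes 0.05 s, during which the arm holds its last target. There are 200 camera calls.

## Working session

There is one attempt and no reset: what is moved stays moved. The work goes in short steps, Python scripts to look and compute and a shell command to move; the robot and the scene stay as the last step left them, time stands still between calls to the robot, and variables do not carry over. Pictures are saved under pics/ and viewed, at most 14 in all, crops included, and the job is handed in when it is done.

```bash
ls; mkdir -p pics; cat > h.py <<'E'
import numpy as np, cv2
from plant import r, vision
from scipy.spatial.transform import Rotation as R
def cap(n,save=None):
    s=r.get_state(); d=vision.capture(n)
    if save: cv2.imwrite('pics/'+save,d['frame'])
    return d,s
def c2w(d,s):
    if 'extrinsics' in d: return np.linalg.inv(d['extrinsics'])
    T=np.eye(4); T[:3,:3]=R.from_euler('xyz',s['eef_rot'],degrees=True).as_matrix(); T[:3,3]=s['tcp_pos']
    return T@np.array(d['hand_eye'])
def cloud(d,s):
    K=d['camera_matrix']; z=d['depth']; v,u=np.mgrid[:z.shape[0],:z.shape[1]]
    P=np.stack([(u-K[0,2])/K[0,0]*z,-(v-K[1,2])/K[1,1]*z,-z,np.ones_like(z)],-1)
    W=(P@c2w(d,s).T)[...,:3]; W[z<=0]=np.nan
    return W
E
python3 - <<'E'
from h import *
print({k:np.round(v,3) for k,v in r.get_state().items()})
for n in('scene','top'):
    d,s=cap(n,n+'0.png'); print(n,[k for k in d],np.round(c2w(d,s),3).tolist(),d['camera_matrix'].tolist())
    np.save(n+'0.npy',cloud(d,s))
E
```

```text
pics
{'time_s': np.float64(0.0), 'joints': array([-4.8239e+01,  2.0593e+01,  6.3400e-01, -2.0000e-02, -7.0134e+01,
       -1.6510e+01]), 'qd': array([-0.093,  0.001, -0.035, -0.021, -0.064,  0.008]), 'joint_torque': array([-1.0000e-03, -5.8271e+01,  2.9305e+01,  6.9970e+00,  7.0000e-03,
       -0.0000e+00]), 'tcp_pos': array([ 0.288, -0.61 ,  0.248]), 'eef_rot': array([ 1.79906e+02, -8.00000e-03, -1.54755e+02]), 'contact_force': array([0.274, 0.465, 0.468]), 'moment': array([-0.033, -0.05 ,  0.054]), 'gripper_force': np.float64(0.0), 'gripper_width': np.float64(0.088)}
scene ['frame', 'depth', 'camera_matrix', 'extrinsics'] [[0.849, -0.349, 0.396, 0.987], [0.528, 0.551, -0.646, -0.636], [0.007, 0.758, 0.653, 0.756], [0.0, 0.0, 0.0, 1.0]] [[411.8875611526432, 0.0, 320.62147017695736], [0.0, 411.8875611526432, 205.15932816752078], [0.0, 0.0, 1.0]]
top ['frame', 'depth', 'camera_matrix', 'extrinsics'] [[-0.019, 0.996, -0.089, 0.532], [-1.0, -0.02, -0.006, -0.01], [-0.008, 0.089, 0.996, 1.07], [0.0, 0.0, 0.0, 1.0]] [[388.4325538319684, 0.0, 311.98233160620873], [0.0, 388.4325538319684, 206.6475233454868], [0.0, 0.0, 1.0]]
```

View pics/scene0.png

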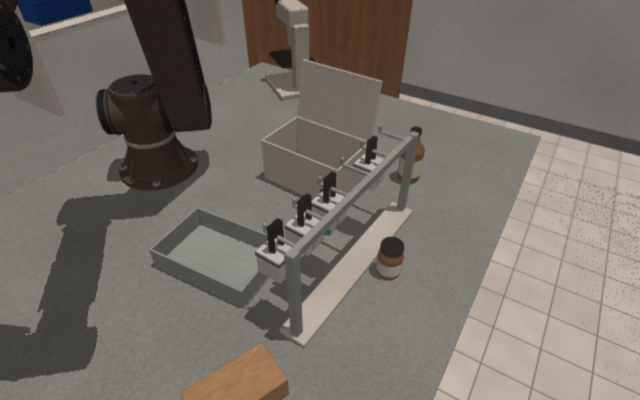

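View pics/top0.png

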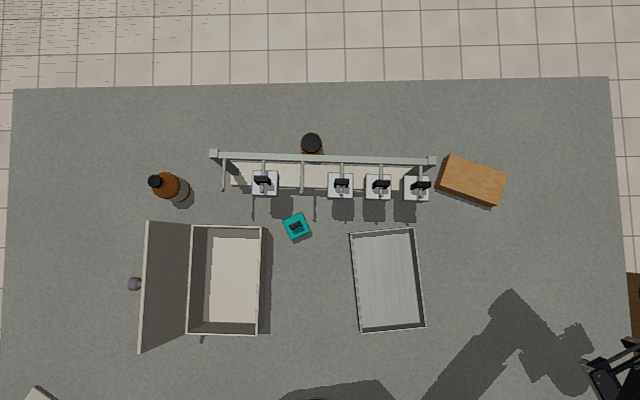

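Top view: four cans hang at pixel columns about 264, 342, 378 and 418 (row ~183), with hooks 225 and 304 empty. The turquoise decoy stands at (297,227), the open box at (225,280) with its lid knob at (134,284), and the tray at (388,280). The carton at (470,180) is right beside the last can.

```bash
python3 - <<'E'
from h import *
T=np.load('top0.npy'); S=np.load('scene0.npy')
ft=cv2.imread('pics/top0.png').astype(int); fs=cv2.imread('pics/scene0.png').astype(int)
for nm,W,f in(('top',T,ft),('scene',S,fs)):
    m=(f.max(2)<60)&(W[...,2]>.245)&(W[...,2]<.3)&(W[...,0]>.5)
    n,l,st,c=cv2.connectedComponentsWithStats(m.astype(np.uint8))
    for i in range(1,n):
        if st[i,4]>25:
            p=W[l==i]; print(nm,'eye',np.round(c[i]),st[i,4],np.round(np.median(p,0),4),np.round(np.percentile(p,[3,97],axis=0),4).tolist())
for nm,W,roi in(('top',T,1),('scene',S,1)):
    # rail at front; rim points
    m=(W[...,2]>.245)&(W[...,2]<.30)&(W[...,0]>.5)
    def rect(lo,hi,x,y,t):
        q=(W[...,2]>lo)&(W[...,2]<hi)&(W[...,0]>x[0])&(W[...,0]<x[1])&(W[...,1]>y[0])&(W[...,1]<y[1])
        p=W[q]; 
        if len(p)>10:
            (c,sz,a)=cv2.minAreaRect((p[:,:2]*1000).astype(np.float32)); print(nm,t,len(p),np.round(c,1),np.round(sz,1),round(a,2),'z',np.round(np.percentile(p[:,2],[5,50,95]),4))
    rect(.12,.145,(.15,.58),(.08,.38),'boxrim')
    rect(.045,.07,(.15,.55),(-.35,-.03),'trayrim')
    rect(.05,.075,(.5,.8),(-.6,-.33),'carton')
    rect(.22,.29,(.68,.80),(-.4,.4),'rail')
    rect(.15,.45,(.15,.55),(.3,.6),'lid')
def px(u,v): 
    return np.round(np.nanmedian(T[v-1:v+2,u-1:u+2].reshape(-1,3),0),4)
for n,u,v in [('knob',134,284),('jar',311,143),('bottlecap',156,180),('turq',297,226),('lidtop',150,222),('lidtop2',142,350),('rail L',215,155),('railR',432,160),('trayfloor',388,280),('boxfl',235,280)]: print(n,px(u,v))
E
```

```text
top eye [261. 179.] 99 [0.6636 0.1002 0.2694] [[0.6595, 0.0878, 0.2502], [0.6702, 0.1147, 0.272]]
top eye [341. 182.] 96 [ 0.6541 -0.0671  0.2698] [[0.6503, -0.0808, 0.2481], [0.6604, -0.0527, 0.2726]]
top eye [381. 183.] 100 [ 0.6499 -0.1496  0.2696] [[0.6456, -0.1658, 0.2514], [0.6564, -0.1367, 0.2723]]
top eye [422. 184.] 107 [ 0.6458 -0.2339  0.2697] [[0.6412, -0.2502, 0.2476], [0.6517, -0.2213, 0.273]]
scene eye [371. 143.] 113 [0.6713 0.0936 0.2608] [[0.6628, 0.0843, 0.2462], [0.6739, 0.1125, 0.2689]]
scene eye [329. 181.] 163 [ 0.6625 -0.0738  0.262 ] [[0.6528, -0.0843, 0.2463], [0.6648, -0.0559, 0.2693]]
scene eye [304. 203.] 185 [ 0.6578 -0.1584  0.2625] [[0.6488, -0.1687, 0.2467], [0.6602, -0.1407, 0.2694]]
scene eye [275. 229.] 230 [ 0.6534 -0.2421  0.262 ] [[0.6442, -0.2535, 0.2462], [0.6556, -0.2251, 0.2698]]
top boxrim 1289 [446.2 212.8] [174.1 260. ] 87.28 z [0.1226 0.1344 0.1419]
top trayrim 773 [ 428.9 -193.2] [255.6 170.9] 4.58 z [0.0468 0.0589 0.0626]
top carton 2147 [ 687.3 -426.7] [160.9  91.2] 69.25 z [0.0568 0.0604 0.0635]
top rail 2112 [695.6 -26.4] [489.6  53.4] 86.91 z [0.2349 0.2468 0.2503]
top lid 4713 [435.3 336.6] [ 73.2 229.3] 89.98 z [0.1671 0.2491 0.3018]
scene boxrim 1223 [365.1 204.9] [436.  208.7] 4.94 z [0.1214 0.1303 0.1425]
scene trayrim 1097 [ 423.  -195.8] [241.4 172.6] 4.53 z [0.046  0.055  0.0595]
scene carton 3374 [ 689.1 -428.9] [159.8  91.4] 68.9 z [0.0565 0.0586 0.0606]
scene rail 2285 [697.3 -27.5] [493.   56.1] 87.0 z [0.2287 0.2441 0.2476]
scene lid 3378 [435.8 315.3] [ 36.2 228.5] 87.79 z [0.1659 0.236  0.2956]
knob [0.4533 0.3571 0.2786]
jar [ 0.7845 -0.0044  0.089 ]
bottlecap [0.6826 0.3611 0.1702]
turq [0.5708 0.034  0.1104]
lidtop [0.5769 0.3191 0.2971]
lidtop2 [0.3277 0.3313 0.2944]
rail L [0.721  0.2016 0.2501]
railR [ 0.7007 -0.2633  0.2498]
trayfloor [ 0.4244 -0.205   0.0051]
boxfl [0.4321 0.209  0.0065]
```

```bash
python3 - <<'E'
import cv2
a=cv2.imread('pics/top0.png')[130:350,120:450]
cv2.imwrite('pics/topcrop.png',cv2.resize(a,(795,530),interpolation=cv2.INTER_CUBIC))
E
```

```text
(no output)
```

View pics/topcrop.png

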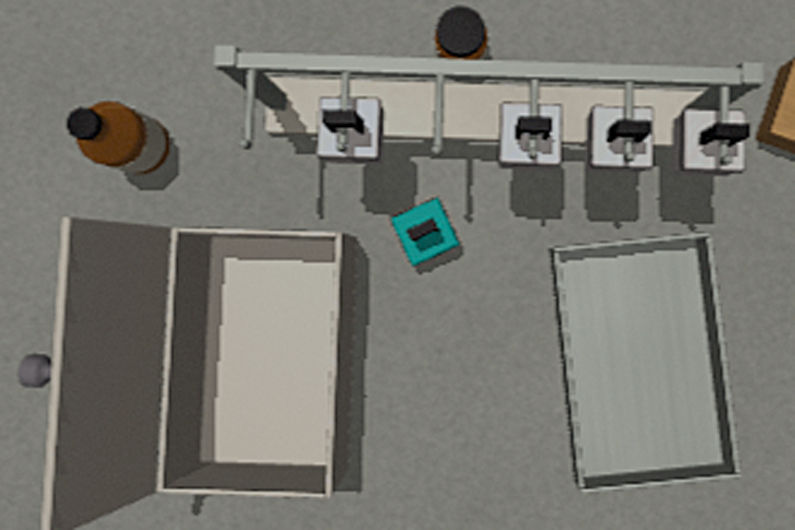

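The crop confirms the layout. Eyes are free on hooks +127.5, -42.5, -127.5 and -212.5, and the rack yaw is about -3°. I'll raise the arm and align with the rack first, then use the wrist camera for refinement.

```bash
python3 -m pendant '[[[0,0,-0.94,0,0,0.884,0],[0,0,-0.94,0,0,0.884,0],[0,0,-0.94,0,0,0.884,0],[0,0,-0.94,0,0,0.884,0],[0,0,-0.94,0,0,0.884,0],[0,0,-0.94,0,0,0.884,0],[0,0,-0.94,0,0,0.884,0],[0,0,-0.94,0,0,0.884,0]]]'; python3 - <<'E'
from h import *
d,s=cap('wrist'); print(np.round(d['hand_eye'],3).tolist(),d['camera_matrix'].tolist()); print(np.round(s['joints'],1))
E
```

```text
time_s: 0.9
tcp_pos: [0.2879, -0.6103, 0.3992]
eef_rot: [180.0, -0.0, 176.8]
contact_force: [0.0, -0.6, -0.5]
gripper_width: 0.0445
gripper_force: 0.0
[[0.0, 0.96, 0.281, 0.076], [1.0, -0.0, -0.0, -0.0], [-0.0, 0.281, -0.96, -0.136], [0.0, 0.0, 0.0, 1.0]] [[350.0622872004868, 0.0, 324.8932909914347], [0.0, 350.0622872004868, 201.53914361356962], [0.0, 0.0, 1.0]]
[-48.2  17.8  15.8  -0.  -88.  -44.9]
```

```bash

python3 -m pendant '[[[-0.377,0.866,-0.03,0,0,0,0.3],[-0.377,0.866,-0.03,0,0,0,0.3],[-0.377,0.866,-0.03,0,0,0,0.3],[-0.377,0.866,-0.03,0,0,0,0.3],[-0.377,0.866,-0.03,0,0,0,0.3],[-0.377,0.866,-0.03,0,0,0,0.3],[-0.377,0.866,-0.03,0,0,0,0.3],[-0.377,0.866,-0.03,0,0,0,0.3]]]' >/dev/null
python3 -m pendant '[[[-0.377,0.866,-0.03,0,0,0,0.3],[-0.377,0.866,-0.03,0,0,0,0.3],[-0.377,0.866,-0.03,0,0,0,0.3],[-0.377,0.866,-0.03,0,0,0,0.3],[-0.377,0.866,-0.03,0,0,0,0.3],[-0.377,0.866,-0.03,0,0,0,0.3],[-0.377,0.866,-0.03,0,0,0,0.3],[-0.377,0.866,-0.03,0,0,0,0.3]]]' >/dev/null
python3 -m pendant '[[[-0.377,0.866,-0.03,0,0,0,0.3],[-0.377,0.866,-0.03,0,0,0,0.3],[-0.377,0.866,-0.03,0,0,0,0.3],[-0.377,0.866,-0.03,0,0,0,0.3],[-0.377,0.866,-0.03,0,0,0,0.3],[-0.377,0.866,-0.03,0,0,0,0.3],[-0.377,0.866,-0.03,0,0,0,0.3],[-0.377,0.866,-0.03,0,0,0,0.3]]]' >/dev/null
python3 -m pendant '[[[-0.377,0.866,-0.03,0,0,0,0.3],[-0.377,0.866,-0.03,0,0,0,0.3],[-0.377,0.866,-0.03,0,0,0,0.3],[-0.377,0.866,-0.03,0,0,0,0.3],[-0.377,0.866,-0.03,0,0,0,0.3],[-0.377,0.866,-0.03,0,0,0,0.3],[-0.377,0.866,-0.03,0,0,0,0.3],[0,0,0,0,0,0,0.3]]]'
python3 - <<'E'
from h import *
d,s=cap('wrist','w1.png'); W=cloud(d,s); np.save('w1.npy',W); print(np.round(s['joints'],1),np.round(s['tcp_pos'],4))
f=d['frame'].astype(int)
m=(f.max(2)<70)&(W[...,2]>.262)&(W[...,2]<.28)&(W[...,0]>.5)
n,l,st,c=cv2.connectedComponentsWithStats(m.astype(np.uint8))
for i in range(1,n):
    if st[i,4]>60:
        p=W[l==i]; cc,sz,a=cv2.minAreaRect((p[:,:2]*1000).astype(np.float32)); print('eye',np.round(c[i]),st[i,4],np.round(np.median(p[:,2]),4),np.round(cc,1),np.round(sz,1),round(a,1))
E
```

```text
time_s: 4.15
tcp_pos: [0.5503, -0.0842, 0.4172]
eef_rot: [180.0, -0.0, 177.1]
contact_force: [-0.1, -0.7, 0.0]
gripper_width: 0.0572
gripper_force: 0.0
[  11.4    5.7    2.7   -0.   -87.  -104.3] [ 0.5503 -0.0842  0.4172]
```

View pics/w1.png

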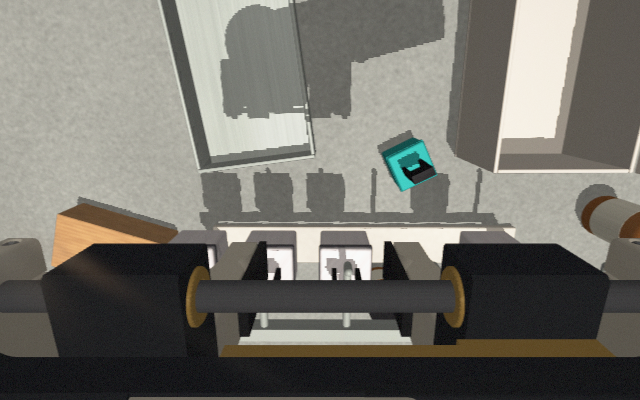

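The first wrist image shows the gripper hiding the eyes, while the tray (240,90), turquoise decoy (408,165) and box are clear. I'll move over the hook row and look from there.

```bash

python3 -m pendant '[[[-0.743,0.159,0,0,0,0,0.3],[-0.743,0.159,0,0,0,0,0.3],[-0.743,0.159,0,0,0,0,0.3],[-0.743,0.159,0,0,0,0,0.3],[-0.743,0.159,0,0,0,0,0.3],[-0.743,0.159,0,0,0,0,0.3],[-0.743,0.159,0,0,0,0,0.3],[0,0,0,0,0,0,0.3]]]'
cat >> h.py <<'E'
def eyes(W,f,zlo=.262,zhi=.28,mn=60,xlo=.5):
    m=(f.max(2)<70)&(W[...,2]>zlo)&(W[...,2]<zhi)&(W[...,0]>xlo)
    n,l,st,c=cv2.connectedComponentsWithStats(m.astype(np.uint8))
    for i in range(1,n):
        if st[i,4]>mn:
            p=W[l==i]; cc,sz,a=cv2.minAreaRect((p[:,:2]*1000).astype(np.float32)); print('eye',np.round(c[i]),st[i,4],'z',np.round(np.median(p[:,2]),4),np.round(cc,1),np.round(sz,1),round(a,1))
E
python3 - <<'E'
from h import *
d,s=cap('wrist','w2.png'); W=cloud(d,s); np.save('w2.npy',W); print(np.round(s['joints'],1),np.round(s['tcp_pos'],4))
eyes(W,d['frame'].astype(int))
print('cams on turq etc'); 
T=np.load('top0.npy'); eyes(T,cv2.imread('pics/top0.png').astype(int),.262,.28,20); eyes(np.load('scene0.npy'),cv2.imread('pics/scene0.png').astype(int),.266,.28,20)
E
```

```text
time_s: 5.0
tcp_pos: [0.6563, -0.07, 0.4159]
eef_rot: [-180.0, -0.1, 176.9]
contact_force: [0.5, 0.1, -0.4]
gripper_width: 0.057
gripper_force: 0.0
[  10.8   16.3   15.8   -0.   -89.6 -103.9] [ 0.6563 -0.07    0.4159]
eye [127. 192.] 573 z 0.2696 [ 646.3 -236.4] [30.2 11.6] 86.4
eye [228. 192.] 541 z 0.2696 [ 651. -152.] [29.8 11.5] 86.6
eye [328. 192.] 510 z 0.2697 [655.7 -67.5] [28.5 11.7] 87.0
eye [529. 192.] 614 z 0.2696 [664.9 101.6] [30.8 11.7] 87.1
cams on turq etc
eye [261. 178.] 81 z 0.27 [665.  101.3] [27.2 10.9] 88.5
eye [342. 181.] 82 z 0.2701 [656.4 -66.7] [29.4 12. ] 88.2
eye [382. 183.] 87 z 0.27 [ 651.4 -151.3] [29.2 11. ] 87.5
eye [423. 184.] 82 z 0.2705 [ 647.1 -236.1] [29.3 11. ] 87.4
eye [372. 140.] 42 z 0.2679 [668.  100.4] [30.7 11.4] 89.3
eye [329. 176.] 63 z 0.2683 [658.9 -69.5] [12.4 29.4] 1.3
eye [304. 199.] 74 z 0.268 [ 653.8 -154.3] [12.5 28.7] 1.1
eye [274. 224.] 92 z 0.2685 [ 649.5 -238.5] [30.6 12.2] 86.1
```

View pics/w2.png

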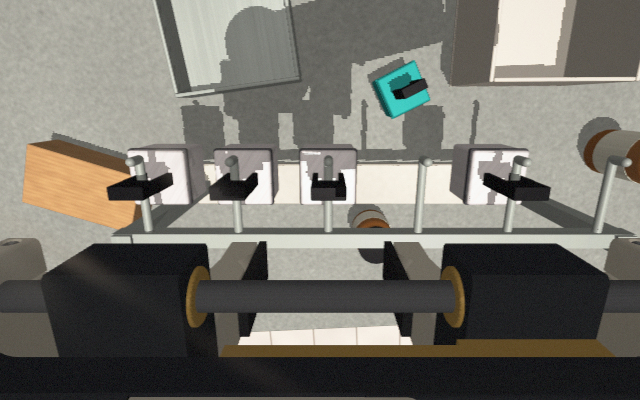

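Second wrist image: eyes sit at row 192, columns 127, 228, 328 and 529, all free with tops at z ≈ 0.2697. That matches the top and scene cameras to within 3 mm. I'll descend on the third can.

```bash

python3 -m pendant '[[[0.02,0.12,0.9,0,0,0,0.3],[0,0,1,0,0,0,0.3],[0,0,1,0,0,0,0.3],[0,0,1,0,0,0,0.3],[0,0,1,0,0,0,0.3],[0,0,1,0,0,0,0.3],[0,0,1,0,0,0,0.3],[0,0,0.9,0,0,0,0.3]]]' 45
python3 -m pendant '[[[0,0,0,0,0,0,0.3],[0,0,0,0,0,0,-0.6],[0,0,0,0,0,0,-0.6],[0,0,0,0,0,0,-0.6],[0,0,0,0,0,0,-0.6],[0,0,0,0,0,0,-0.6],[0,0,0,0,0,0,-0.6],[0,0,0,0,0,0,-0.6]]]' 45
```

```text
time_s: 5.85
tcp_pos: [0.654, -0.0679, 0.261]
eef_rot: [180.0, 0.0, 176.9]
contact_force: [0.5, -0.1, -0.1]
gripper_width: 0.0572
gripper_force: 0.0
time_s: 6.65
tcp_pos: [0.6549, -0.0675, 0.2624]
eef_rot: [-180.0, 0.1, 177.0]
contact_force: [-1.5, 0.8, 5.0]
gripper_width: 0.03
gripper_force: 45.0
```

```bash

python3 -m pendant '[[[0,0,-0.25,0,0,0,-0.6],[0,0,-0.25,0,0,0,-0.6],[0,0,-0.25,0,0,0,-0.6],[0,0,-0.25,0,0,0,-0.6],[0,0,0,0,0,0,-0.6],[0,0,0,0,0,0,-0.6],[0,0,0,0,0,0,-0.6],[0,0,0,0,0,0,-0.6]]]' 45
```

```text
time_s: 7.45
tcp_pos: [0.6544, -0.0675, 0.2812]
eef_rot: [-180.0, -0.0, 177.0]
contact_force: [-0.0, -0.1, -1.5]
gripper_width: 0.0296
gripper_force: 45.0
```

```bash

python3 -m pendant '[[[0.4,0,0,0,0,0,-0.6],[0.6,0,0,0,0,0,-0.6],[0.7,0,0,0,0,0,-0.6],[0.8,0,0,0,0,0,-0.6],[0.8,0,0,0,0,0,-0.6],[0.7,0,0,0,0,0,-0.6],[0.4,0,0,0,0,0,-0.6],[0,0,0,0,0,0,-0.6]]]' 45
python3 -m pendant '[[[0,0,-0.5,0,0,0,-0.6],[0,0,-0.5,0,0,0,-0.6],[0,0,0,0,0,0,-0.6],[0,0,0,0,0,0,-0.6],[0,0,0,0,0,0,-0.6],[0,0,0,0,0,0,-0.6],[0,0,0,0,0,0,-0.6],[0,0,0,0,0,0,-0.6]]]' 45
python3 - <<'E'
from h import *
F=[]
for n in('wrist','top','scene','wrist','wrist'):
    d,s=cap(n,n+'_1.png'); F.append(s['contact_force']); np.save(n+'_1.npy',cloud(d,s)); np.save(n+'_1s.npy',s['tcp_pos'])
print(np.round(F,2),np.round(s['tcp_pos'],4))
W=np.load('top_1.npy')
def rect(lo,hi,x,y,t):
    q=(W[...,2]>lo)&(W[...,2]<hi)&(W[...,0]>x[0])&(W[...,0]<x[1])&(W[...,1]>y[0])&(W[...,1]<y[1])
    p=W[q];(c,sz,a)=cv2.minAreaRect((p[:,:2]*1000).astype(np.float32)); print(t,len(p),np.round(c,1),np.round(sz,1),round(a,2))
rect(.045,.07,(.15,.565),(-.35,-.03),'trayrim')
E
```

```text
time_s: 8.25
tcp_pos: [0.5657, -0.0628, 0.2822]
eef_rot: [180.0, 0.1, 177.0]
contact_force: [0.9, 0.1, -0.1]
gripper_width: 0.0296
gripper_force: 45.0
time_s: 9.05
tcp_pos: [0.5666, -0.0629, 0.3013]
eef_rot: [-180.0, -0.0, 177.0]
contact_force: [-0.3, 0.1, -0.7]
gripper_width: 0.0299
gripper_force: 45.0
[[-0.3   0.07 -0.72]
 [ 0.03  0.02 -0.95]
 [ 0.48  0.21 -0.93]
 [ 0.62  0.38 -0.96]
 [ 0.07 -0.99 -1.61]] [ 0.5667 -0.0629  0.3015]
trayrim 690 [ 419.2 -193.9] [235.7 170.5] 4.72
```

View pics/wrist_1.png

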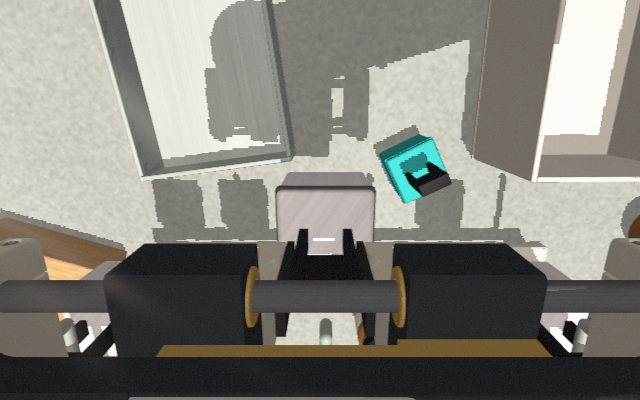

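The can hangs straight, centred at (325,215) in the image. Its weight of about 1.0 N makes it empty, so it goes to the tray slot at (503,-187).

```bash

python3 -m pendant '[[[0.357,-0.796,0.25,0,0,0,-0.6],[0.357,-0.796,0.25,0,0,0,-0.6],[0.357,-0.796,0.25,0,0,0,-0.6],[0.357,-0.796,0.25,0,0,0,-0.6],[0.357,-0.796,0.25,0,0,0,-0.6],[0.357,-0.796,0.25,0,0,0,-0.6],[0.357,-0.796,0.25,0,0,0,-0.6],[0.357,-0.796,0.25,0,0,0,-0.6]]]' 45
python3 - <<'E'
from h import *
d,s=cap('wrist','w3.png'); W=cloud(d,s); print(np.round(s['tcp_pos'],4))
def rect(lo,hi,x,y,t):
    q=(W[...,2]>lo)&(W[...,2]<hi)&(W[...,0]>x[0])&(W[...,0]<x[1])&(W[...,1]>y[0])&(W[...,1]<y[1])
    p=W[q];(c,sz,a)=cv2.minAreaRect((p[:,:2]*1000).astype(np.float32)); print(t,len(p),np.round(c,1),np.round(sz,1),round(a,2), np.round(np.percentile(p,[1,99],axis=0),3).tolist())
rect(.05,.07,(.15,.565),(-.38,-.03),'trayrim')
E
```

```text
time_s: 10.1
tcp_pos: [0.5021, -0.1884, 0.2612]
eef_rot: [-180.0, 0.0, 177.0]
contact_force: [0.5, 0.6, -0.4]
gripper_width: 0.0297
gripper_force: 45.0
[ 0.5021 -0.1884  0.2612]
trayrim 3850 [ 445.5 -193. ] [229.1 170.8] 4.54 [[0.342, -0.284, 0.05], [0.563, -0.102, 0.061]]
```

View pics/w3.png

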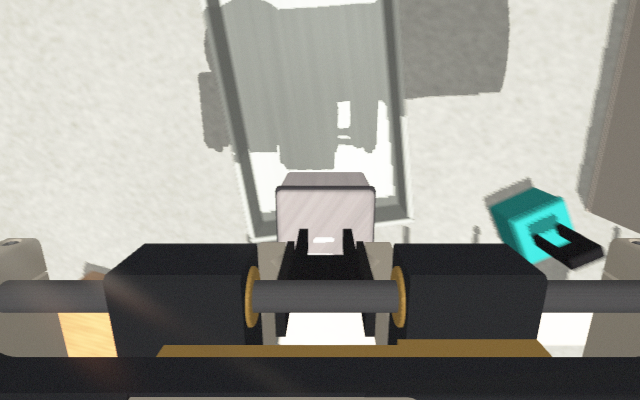

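The tray's far rim is visible at (330,225), below the held can. The tray still has its original pose and the slot is clear, so I'll lower.

```bash

python3 -m pendant '[[[0,0,1,0,0,0,-0.6],[0,0,1,0,0,0,-0.6],[0,0,1,0,0,0,-0.6],[0,0,1,0,0,0,-0.6],[0,0,1,0,0,0,-0.6],[0,0,1,0,0,0,-0.6],[0,0,0.8,0,0,0,-0.6],[0,0,0.4,0,0,0,-0.6]]]' 45
python3 -m pendant '[[[0,0,0,0,0,0,-0.6],[0,0,0,0,0,0,-0.6],[0,0,0.1,0,0,0,-0.6],[0,0,0,0,0,0,-0.6],[0,0,0,0,0,0,-0.6],[0,0,0,0,0,0,-0.6],[0,0,0,0,0,0,-0.6],[0,0,0,0,0,0,-0.6]]]' 45
```

```text
time_s: 10.95
tcp_pos: [0.5019, -0.1875, 0.116]
eef_rot: [180.0, -0.1, 176.9]
contact_force: [-0.8, 0.1, -1.0]
gripper_width: 0.0295
gripper_force: 45.0
time_s: 11.75
tcp_pos: [0.5029, -0.187, 0.1156]
eef_rot: [180.0, 0.0, 177.0]
contact_force: [0.1, 0.3, 0.3]
gripper_width: 0.0296
gripper_force: 45.0
```

```bash

python3 -m pendant '[[[0,0,0,0,0,0,0.15],[0,0,0,0,0,0,0.15],[0,0,0,0,0,0,0.15],[0,0,-0.5,0,0,0,0.15],[0,0,-1,0,0,0,0.15],[0,0,-1,0,0,0,0.15],[0,0,-1,0,0,0,0.3],[0,0,-1,0,0,0,0.3]]]' 45
python3 -m pendant '[[[0,0,-1,0,0,0,0.3],[0,0,-1,0,0,0,0.3],[0,0,-1,0,0,0,0.3],[0,0,-1,0,0,0,0.3],[0,0,-1,0,0,0,0.3],[0,0,-0.5,0,0,0,0.3],[0,0,0,0,0,0,0.3],[0,0,0,0,0,0,0.3]]]' 45
python3 -m pendant '[[[-0.91,0.267,0,0,0,0,0.3],[-0.91,0.267,0,0,0,0,0.3],[-0.91,0.267,0,0,0,0,0.3],[-0.91,0.267,0,0,0,0,0.3],[-0.91,0.267,0,0,0,0,0.3],[-0.91,0.267,0,0,0,0,0.3],[-0.91,0.267,0,0,0,0,0.3],[-0.91,0.267,0,0,0,0,0.3]]]' 45
python3 - <<'E'
from h import *
d,s=cap('wrist'); W=cloud(d,s); print(np.round(s['tcp_pos'],4))
eyes(W,d['frame'].astype(int),.262,.28,150)
d,s=cap('top','t2.png'); W=cloud(d,s); eyes(W,d['frame'].astype(int),.115,.13,20,.3)
E
```

```text
time_s: 12.55
tcp_pos: [0.5029, -0.1871, 0.2073]
eef_rot: [-180.0, 0.0, 177.0]
contact_force: [0.7, 0.2, -0.4]
gripper_width: 0.056
gripper_force: 0.0
time_s: 13.35
tcp_pos: [0.5026, -0.1869, 0.315]
eef_rot: [180.0, -0.0, 177.0]
contact_force: [-0.3, 1.1, -0.2]
gripper_width: 0.0569
gripper_force: 0.0
time_s: 14.15
tcp_pos: [0.6508, -0.1518, 0.3137]
eef_rot: [180.0, -0.1, 177.0]
contact_force: [0.2, -0.6, -1.4]
gripper_width: 0.057
gripper_force: 0.0
[ 0.6508 -0.1518  0.3137]
eye [178. 236.] 742 z 0.2695 [ 644.  -235.2] [28.   9.3] 80.3
eye [326. 240.] 1203 z 0.2697 [ 651.2 -151.7] [28.  12.3] 86.3
eye [388. 251.] 54 z 0.1233 [ 505.5 -185.9] [29.3  9.7] 89.0
```

```bash

python3 -m pendant '[[[0,0,0.9,0,0,0,0.3],[0,0,0.9,0,0,0,0.3],[0,0,0.85,0,0,0,0.3],[0,0,0,0,0,0,0.3],[0,0,0,0,0,0,-0.6],[0,0,0,0,0,0,-0.6],[0,0,0,0,0,0,-0.6],[0,0,0,0,0,0,-0.6]]]' 45
python3 -m pendant '[[[0,0,0,0,0,0,-0.6],[0,0,-0.245,0,0,0,-0.6],[0,0,-0.245,0,0,0,-0.6],[0,0,-0.245,0,0,0,-0.6],[0,0,-0.245,0,0,0,-0.6],[0,0,0,0,0,0,-0.6],[0,0,0,0,0,0,-0.6],[0,0,0,0,0,0,-0.6]]]' 45
```

```text
time_s: 15.05
tcp_pos: [0.6508, -0.1521, 0.2633]
eef_rot: [180.0, 0.1, 177.0]
contact_force: [0.0, -0.1, 1.3]
gripper_width: 0.0305
gripper_force: 0.0
time_s: 15.85
tcp_pos: [0.6504, -0.152, 0.2818]
eef_rot: [180.0, -0.0, 177.0]
contact_force: [-0.2, -0.9, -4.2]
gripper_width: 0.0297
gripper_force: 45.0
```

```bash

python3 -m pendant '[[[0.4,0,0,0,0,0,-0.6],[0.6,0,0,0,0,0,-0.6],[0.7,0,0,0,0,0,-0.6],[0.8,0,0,0,0,0,-0.6],[0.8,0,0,0,0,0,-0.6],[0.7,0,0,0,0,0,-0.6],[0.4,0,0,0,0,0,-0.6],[0,0,0,0,0,0,-0.6]]]' 45
python3 -m pendant '[[[0,0,-0.5,0,0,0,-0.6],[0,0,-0.5,0,0,0,-0.6],[0,0,0,0,0,0,-0.6],[0,0,0,0,0,0,-0.6],[0,0,0,0,0,0,-0.6],[0,0,0,0,0,0,-0.6],[0,0,0,0,0,0,-0.6],[0,0,0,0,0,0,-0.6]]]' 45
python3 - <<'E'
from h import *
F=[]
for i in range(4):
    d,s=cap('wrist'); F.append(s['contact_force'][2])
print(np.round(F,2),np.round(s['tcp_pos'],4))
d,s=cap('top','t3.png'); W=cloud(d,s)
def rect(lo,hi,x,y,t):
    q=(W[...,2]>lo)&(W[...,2]<hi)&(W[...,0]>x[0])&(W[...,0]<x[1])&(W[...,1]>y[0])&(W[...,1]<y[1])
    p=W[q];(c,sz,a)=cv2.minAreaRect((p[:,:2]*1000).astype(np.float32)); print(t,len(p),np.round(c,1),np.round(sz,1),round(a,2), np.round(np.percentile(p,[1,99],axis=0),3).tolist())
rect(.128,.145,(.15,.60),(.1,.315),'boxrim')
rect(.0,.012,(.33,.56),(.13,.29),'boxfloor')
E
```

```text
time_s: 16.65
tcp_pos: [0.5617, -0.1474, 0.2828]
eef_rot: [180.0, 0.1, 177.0]
contact_force: [-0.5, 0.8, -3.4]
gripper_width: 0.0298
gripper_force: 45.0
time_s: 17.45
tcp_pos: [0.5626, -0.1474, 0.3019]
eef_rot: [-180.0, -0.0, 177.0]
contact_force: [0.5, 0.2, -4.7]
gripper_width: 0.0295
gripper_force: 45.0
[-4.7  -4.02 -2.91 -3.64] [ 0.5627 -0.1474  0.3021]
boxrim 471 [417.1 293.6] [236.3  77.1] 18.38 [[0.319, 0.223, 0.128], [0.532, 0.303, 0.145]]
boxfloor 456 [382.7 275.2] [104.7  35.4] 3.98 [[0.332, 0.256, 0.001], [0.433, 0.29, 0.009]]
```

It weighs about 3.8 N, so it is full. Next is the far slot of the box.

```bash

python3 -m pendant '[[[0.18,0.5,0,0,0,0,-0.6],[0.18,1,0,0,0,0,-0.6],[0.18,1,0,0,0,0,-0.6],[0.18,1,0,0,0,0,-0.6],[0.18,1,0,0,0,0,-0.6],[0.18,1,0,0,0,0,-0.6],[0.18,1,0,0,0,0,-0.6],[0.18,1,0,0,0,0,-0.6]]]' 45
python3 -m pendant '[[[0.18,1,0,0,0,0,-0.6],[0.18,1,0,0,0,0,-0.6],[0.18,1,0,0,0,0,-0.6],[0.18,1,0,0,0,0,-0.6],[0.18,1,0,0,0,0,-0.6],[0.18,1,0,0,0,0,-0.6],[0.18,1,0,0,0,0,-0.6],[0.18,1,0,0,0,0,-0.6]]]' 45
python3 -m pendant '[[[0,0.9,0,0,0,0,-0.6],[0,0.05,0,0,0,0,-0.6],[0,0,0,0,0,0,-0.6],[0,0,0,0,0,0,-0.6],[0,0,0,0,0,0,-0.6],[0,0,0,0,0,0,-0.6],[0,0,0,0,0,0,-0.6],[0,0,0,0,0,0,-0.6]]]' 45
python3 - <<'E'
from h import *
d,s=cap('wrist','w4.png'); W=cloud(d,s); print(np.round(s['tcp_pos'],4))
# rim points along a column scan near/far
for v in range(20,240,24):
    row=W[v]; q=(row[:,2]>.128)&(row[:,2]<.142)&(row[:,0]<.6); 
    if q.any(): print(v, np.round(row[q][:,1].min(),4), np.round(row[q][:,1].max(),4), np.round(np.median(row[q][:,0]),3))
E
```

```text
time_s: 18.5
tcp_pos: [0.5414, 0.0052, 0.3023]
eef_rot: [180.0, 0.0, 177.0]
contact_force: [-0.5, 0.6, -4.1]
gripper_width: 0.0299
gripper_force: 45.0
time_s: 19.3
tcp_pos: [0.521, 0.1664, 0.3023]
eef_rot: [180.0, 0.0, 177.0]
contact_force: [0.5, 0.0, -3.2]
gripper_width: 0.0297
gripper_force: 45.0
time_s: 20.1
tcp_pos: [0.5226, 0.1839, 0.3022]
eef_rot: [-180.0, 0.0, 176.9]
contact_force: [0.7, 0.4, -3.1]
gripper_width: 0.0299
gripper_force: 45.0
[0.5226 0.1839 0.3022]
20 0.1289 0.2997 0.392
44 0.1275 0.299 0.41
68 0.1277 0.2975 0.428
92 0.1258 0.2972 0.447
116 0.1256 0.2961 0.466
140 0.1244 0.2953 0.486
164 0.1236 0.2936 0.506
188 0.1221 0.2924 0.528
212 0.1216 0.2922 0.55
236 0.12 0.2906 0.573
```

View pics/w4.png

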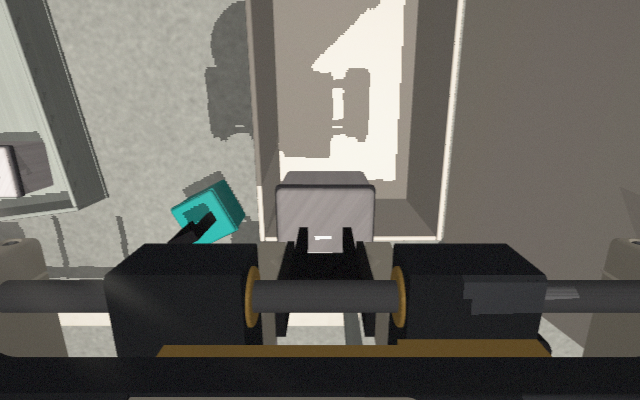

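The box interior spans columns 262 to 440 and its far wall is near row 240. The can is inside the outline and the lid is to the right. I'll lower 4 mm further from the lid.

```bash

python3 -m pendant '[[[0,-0.2,1,0,0,0,-0.6],[0,0,1,0,0,0,-0.6],[0,0,1,0,0,0,-0.6],[0,0,1,0,0,0,-0.6],[0,0,1,0,0,0,-0.6],[0,0,1,0,0,0,-0.6],[0,0,1,0,0,0,-0.6],[0,0,1,0,0,0,-0.6]]]' 45
python3 -m pendant '[[[0,0,0.6,0,0,0,-0.6],[0,0,0.4,0,0,0,-0.6],[0,0,0.2,0,0,0,-0.6],[0,0,0.1,0,0,0,-0.6],[0,0,0,0,0,0,-0.6],[0,0,0,0,0,0,-0.6],[0,0,0,0,0,0,-0.6],[0,0,0,0,0,0,-0.6]]]' 45
```

```text
time_s: 20.95
tcp_pos: [0.5225, 0.1802, 0.1415]
eef_rot: [180.0, 0.0, 177.0]
contact_force: [0.2, -0.4, -3.9]
gripper_width: 0.0299
gripper_force: 45.0
time_s: 21.75
tcp_pos: [0.5225, 0.1803, 0.1165]
eef_rot: [180.0, 0.0, 177.0]
contact_force: [-0.0, 0.5, -0.5]
gripper_width: 0.0295
gripper_force: 45.0
```

```bash

python3 -m pendant '[[[0,0,0,0,0,0,0],[0,0,0,0,0,0,0],[0,0,0,0,0,0,0],[0,0,-0.5,0,0,0,0],[0,0,-1,0,0,0,0],[0,0,-1,0,0,0,0],[0,0,-1,0,0,0,0],[0,0,-1,0,0,0,0]]]' 45
python3 -m pendant '[[[0,0,-1,0,0,0,0],[0,0,-1,0,0,0,0],[0,0,-1,0,0,0,0.3],[0,0,-1,0,0,0,0.3],[0,0,-1,0,0,0,0.3],[0,0,-0.5,0,0,0,0.3],[0,0,0,0,0,0,0.3],[0,0,0,0,0,0,0.3]]]' 45
python3 -m pendant '[[[-0.91,-0.445,0,0,0,0,0.3],[-0.91,-0.445,0,0,0,0,0.3],[-0.91,-0.445,0,0,0,0,0.3],[-0.91,-0.445,0,0,0,0,0.3],[-0.91,-0.445,0,0,0,0,0.3],[-0.91,-0.445,0,0,0,0,0.3],[-0.91,-0.445,0,0,0,0,0.3],[-0.91,-0.445,0,0,0,0,0.3]]]' 45
python3 - <<'E'
from h import *
d,s=cap('wrist'); W=cloud(d,s); print(np.round(s['tcp_pos'],4))
eyes(W,d['frame'].astype(int),.262,.28,150)
d,s=cap('top','t4.png'); W=cloud(d,s); eyes(W,d['frame'].astype(int),.112,.13,20,.3)
def rect(lo,hi,x,y,t):
    q=(W[...,2]>lo)&(W[...,2]<hi)&(W[...,0]>x[0])&(W[...,0]<x[1])&(W[...,1]>y[0])&(W[...,1]<y[1])
    p=W[q];(c,sz,a)=cv2.minAreaRect((p[:,:2]*1000).astype(np.float32)); print(t,len(p),np.round(c,1),np.round(sz,1),round(a,2))
rect(.052,.068,(.15,.565),(-.35,-.03),'trayrim')
E
```

```text
time_s: 22.55
tcp_pos: [0.5225, 0.1802, 0.2079]
eef_rot: [180.0, 0.0, 177.0]
contact_force: [1.5, 0.7, 0.4]
gripper_width: 0.0436
gripper_force: 0.0
time_s: 23.35
tcp_pos: [0.522, 0.1801, 0.3156]
eef_rot: [-180.0, -0.0, 177.0]
contact_force: [0.2, -0.1, -0.2]
gripper_width: 0.0569
gripper_force: 0.0
time_s: 24.15
tcp_pos: [0.6642, 0.1008, 0.3143]
eef_rot: [-179.9, -0.1, 177.0]
contact_force: [0.5, -0.3, -0.2]
gripper_width: 0.0568
gripper_force: 0.0
[0.6642 0.1008 0.3143]
eye [326. 240.] 1176 z 0.2696 [664.6 101.2] [27.1 12.7] 87.6
eye [295. 225.] 55 z 0.1181 [574.2  39.7] [11.1 27.7] 22.8
eye [238. 246.] 52 z 0.123 [524.5 178.7] [26.6  9.8] 88.9
eye [388. 251.] 51 z 0.1231 [ 504.3 -185.8] [29.3  7.3] 88.9
trayrim 1188 [ 431.1 -193.2] [260.  170.8] 4.58
```

Both cans are placed on the floors (tops at 0.123) and the tray has not moved. Next can:

```bash

python3 -m pendant '[[[0,0,0.9,0,0,0,0.3],[0,0,0.9,0,0,0,0.3],[0,0,0.85,0,0,0,0.3],[0,0,0,0,0,0,0.3],[0,0,0,0,0,0,-0.6],[0,0,0,0,0,0,-0.6],[0,0,0,0,0,0,-0.6],[0,0,0,0,0,0,-0.6]]]' 45
python3 -m pendant '[[[0,0,0,0,0,0,-0.6],[0,0,-0.245,0,0,0,-0.6],[0,0,-0.245,0,0,0,-0.6],[0,0,-0.245,0,0,0,-0.6],[0,0,-0.245,0,0,0,-0.6],[0,0,0,0,0,0,-0.6],[0,0,0,0,0,0,-0.6],[0,0,0,0,0,0,-0.6]]]' 45
```

```text
time_s: 25.05
tcp_pos: [0.6643, 0.1017, 0.264]
eef_rot: [180.0, 0.1, 177.0]
contact_force: [-0.6, 4.4, 2.5]
gripper_width: 0.0303
gripper_force: 2.3
time_s: 25.85
tcp_pos: [0.6639, 0.1014, 0.2825]
eef_rot: [-180.0, -0.0, 177.0]
contact_force: [0.1, 0.3, -3.2]
gripper_width: 0.0297
gripper_force: 45.0
```

```bash

python3 -m pendant '[[[0.4,0,0,0,0,0,-0.6],[0.6,0,0,0,0,0,-0.6],[0.7,0,0,0,0,0,-0.6],[0.8,0,0,0,0,0,-0.6],[0.8,0,0,0,0,0,-0.6],[0.7,0,0,0,0,0,-0.6],[0.4,0,0,0,0,0,-0.6],[0,0,0,0,0,0,-0.6]]]' 45
python3 -m pendant '[[[0,0,-0.5,0,0,0,-0.6],[0,0,-0.5,0,0,0,-0.6],[0,0,0,0,0,0,-0.6],[0,0,0,0,0,0,-0.6],[0,0,0,0,0,0,-0.6],[0,0,0,0,0,0,-0.6],[0,0,0,0,0,0,-0.6],[0,0,0,0,0,0,-0.6]]]' 45
python3 - <<'E'
from h import *
F=[]
for i in range(4):
    d,s=cap('wrist'); F.append(s['contact_force'][2])
print(np.round(F,2),np.round(s['tcp_pos'],4))
E
```

```text
time_s: 26.65
tcp_pos: [0.5751, 0.1062, 0.2834]
eef_rot: [180.0, 0.0, 177.0]
contact_force: [0.3, 0.4, -3.9]
gripper_width: 0.0298
gripper_force: 45.0
time_s: 27.45
tcp_pos: [0.5761, 0.106, 0.3025]
eef_rot: [-180.0, -0.0, 177.0]
contact_force: [0.5, 0.3, -2.6]
gripper_width: 0.0296
gripper_force: 45.0
[-2.61 -2.83 -3.68 -3.13] [0.5761 0.106  0.3027]
```

```bash

python3 -m pendant '[[[0.875,0.443,0,0,0,0,-0.6],[0.875,0.443,0,0,0,0,-0.6],[0.875,0.443,0,0,0,0,-0.6],[0.875,0.443,0,0,0,0,-0.6],[0.875,0.443,0,0,0,0,-0.6],[0.875,0.443,0,0,0,0,-0.6],[0.875,0.443,0,0,0,0,-0.6],[0.875,0.443,0,0,0,0,-0.6]]]' 45
python3 -m pendant '[[[0,0,0,0,0,0,-0.6],[0,0,1,0,0,0,-0.6],[0,0,1,0,0,0,-0.6],[0,0,1,0,0,0,-0.6],[0,0,1,0,0,0,-0.6],[0,0,1,0,0,0,-0.6],[0,0,1,0,0,0,-0.6],[0,0,1,0,0,0,-0.6]]]' 45
python3 -m pendant '[[[0,0,0.8,0,0,0,-0.6],[0,0,0.6,0,0,0,-0.6],[0,0,0.5,0,0,0,-0.6],[0,0,0.3,0,0,0,-0.6],[0,0,0.15,0,0,0,-0.6],[0,0,0,0,0,0,-0.6],[0,0,0,0,0,0,-0.6],[0,0,0,0,0,0,-0.6]]]' 45
```

```text
time_s: 28.45
tcp_pos: [0.4393, 0.1845, 0.3029]
eef_rot: [180.0, 0.0, 177.0]
contact_force: [0.1, 0.5, -3.8]
gripper_width: 0.0295
gripper_force: 45.0
time_s: 29.25
tcp_pos: [0.4406, 0.1842, 0.1623]
eef_rot: [180.0, 0.0, 177.0]
contact_force: [-0.2, 0.1, -3.6]
gripper_width: 0.0295
gripper_force: 45.0
time_s: 30.05
tcp_pos: [0.4404, 0.1842, 0.1172]
eef_rot: [180.0, 0.1, 177.0]
contact_force: [-4.6, -1.4, 8.9]
gripper_width: 0.03
gripper_force: 45.0
```

```bash

python3 -m pendant '[[[0,0,0,0,0,0,0],[0,0,0,0,0,0,0],[0,0,0,0,0,0,0],[0,0,-0.5,0,0,0,0],[0,0,-1,0,0,0,0],[0,0,-1,0,0,0,0],[0,0,-1,0,0,0,0],[0,0,-1,0,0,0,0]]]' 45
python3 -m pendant '[[[0,0,-1,0,0,0,0],[0,0,-1,0,0,0,0],[0,0,-1,0,0,0,0.3],[0,0,-1,0,0,0,0.3],[0,0,-1,0,0,0,0.3],[0,0,-0.4,0,0,0,0.3],[0,0,0,0,0,0,0.3],[0,0,0,0,0,0,0.3]]]' 45
python3 -m pendant '[[[-0.474,-0.8525,0,0,0,0,0.3],[-0.474,-0.8525,0,0,0,0,0.3],[-0.474,-0.8525,0,0,0,0,0.3],[-0.474,-0.8525,0,0,0,0,0.3],[-0.474,-0.8525,0,0,0,0,0.3],[-0.474,-0.8525,0,0,0,0,0.3],[-0.474,-0.8525,0,0,0,0,0.3],[-0.474,-0.8525,0,0,0,0,0.3]]]' 45 >/dev/null
python3 -m pendant '[[[-0.474,-0.8525,0,0,0,0,0.3],[-0.474,-0.8525,0,0,0,0,0.3],[-0.474,-0.8525,0,0,0,0,0.3],[-0.474,-0.8525,0,0,0,0,0.3],[-0.474,-0.8525,0,0,0,0,0.3],[-0.474,-0.8525,0,0,0,0,0.3],[-0.474,-0.8525,0,0,0,0,0.3],[-0.474,-0.8525,0,0,0,0,0.3]]]' 45 >/dev/null
python3 -m pendant '[[[-0.474,-0.8525,0,0,0,0,0.3],[-0.474,-0.8525,0,0,0,0,0.3],[-0.474,-0.8525,0,0,0,0,0.3],[-0.474,-0.8525,0,0,0,0,0.3],[-0.474,-0.8525,0,0,0,0,0.3],[-0.474,-0.8525,0,0,0,0,0.3],[-0.474,-0.8525,0,0,0,0,0.3],[-0.474,-0.8525,0,0,0,0,0.3]]]' 45
python3 - <<'E'
from h import *
d,s=cap('wrist'); W=cloud(d,s); print(np.round(s['tcp_pos'],4))
eyes(W,d['frame'].astype(int),.262,.28,150)
d,s=cap('top','t5.png'); W=cloud(d,s); eyes(W,d['frame'].astype(int),.112,.13,20,.3)
def rect(lo,hi,x,y,t):
    q=(W[...,2]>lo)&(W[...,2]<hi)&(W[...,0]>x[0])&(W[...,0]<x[1])&(W[...,1]>y[0])&(W[...,1]<y[1])
    p=W[q];(c,sz,a)=cv2.minAreaRect((p[:,:2]*1000).astype(np.float32)); print(t,len(p),np.round(c,1),np.round(sz,1),round(a,2))
rect(.052,.068,(.15,.565),(-.35,-.03),'trayrim')
E
```

```text
time_s: 30.85
tcp_pos: [0.4402, 0.1842, 0.2074]
eef_rot: [180.0, 0.0, 177.0]
contact_force: [0.9, 0.0, -1.3]
gripper_width: 0.0438
gripper_force: 0.0
time_s: 31.65
tcp_pos: [0.4397, 0.1841, 0.3131]
eef_rot: [-180.0, -0.0, 177.0]
contact_force: [-0.0, 1.2, -0.7]
gripper_width: 0.0571
gripper_force: 0.0
time_s: 34.05
tcp_pos: [0.6458, -0.2374, 0.3126]
eef_rot: [180.0, -0.1, 177.0]
contact_force: [0.3, -0.4, 0.6]
gripper_width: 0.0569
gripper_force: 0.0
[ 0.6458 -0.2374  0.3126]
eye [322. 242.] 1109 z 0.2698 [ 646.6 -239.4] [25.1 12.7] 86.5
eye [297. 224.] 24 z 0.1178 [576.4  33.5] [10.5 14.9] 10.3
eye [238. 247.] 47 z 0.1232 [523.3 178.8] [26.7  7.3] 88.9
eye [237. 280.] 60 z 0.1232 [442.6 182.2] [25.2 12. ] 83.8
trayrim 314 [ 435.9 -252.5] [259.5  51.7] 5.33
```

```bash

python3 -m pendant '[[[0,0.04,0.9,0,0,0,0.3],[0,0,0.9,0,0,0,0.3],[0,0,0.76,0,0,0,0.3],[0,0,0,0,0,0,0.3],[0,0,0,0,0,0,-0.6],[0,0,0,0,0,0,-0.6],[0,0,0,0,0,0,-0.6],[0,0,0,0,0,0,-0.6]]]' 45
python3 -m pendant '[[[0,0,0,0,0,0,-0.6],[0,0,-0.245,0,0,0,-0.6],[0,0,-0.245,0,0,0,-0.6],[0,0,-0.245,0,0,0,-0.6],[0,0,-0.245,0,0,0,-0.6],[0,0,0,0,0,0,-0.6],[0,0,0,0,0,0,-0.6],[0,0,0,0,0,0,-0.6]]]' 45
```

```text
time_s: 34.95
tcp_pos: [0.6459, -0.2357, 0.2634]
eef_rot: [-180.0, 0.1, 177.0]
contact_force: [0.9, -0.8, 1.3]
gripper_width: 0.0306
gripper_force: 0.5
time_s: 35.75
tcp_pos: [0.6455, -0.2356, 0.2819]
eef_rot: [180.0, -0.0, 177.0]
contact_force: [0.1, 0.1, -0.4]
gripper_width: 0.0298
gripper_force: 45.0
```

```bash

python3 -m pendant '[[[0.4,0,0,0,0,0,-0.6],[0.6,0,0,0,0,0,-0.6],[0.7,0,0,0,0,0,-0.6],[0.8,0,0,0,0,0,-0.6],[0.8,0,0,0,0,0,-0.6],[0.7,0,0,0,0,0,-0.6],[0.4,0,0,0,0,0,-0.6],[0,0,0,0,0,0,-0.6]]]' 45
python3 -m pendant '[[[0,0,-0.5,0,0,0,-0.6],[0,0,-0.5,0,0,0,-0.6],[0,0,0,0,0,0,-0.6],[0,0,0,0,0,0,-0.6],[0,0,0,0,0,0,-0.6],[0,0,0,0,0,0,-0.6],[0,0,0,0,0,0,-0.6],[0,0,0,0,0,0,-0.6]]]' 45
python3 - <<'E'
from h import *
F=[]
for i in range(4):
    d,s=cap('wrist'); F.append(s['contact_force'][2])
print(np.round(F,2),np.round(s['tcp_pos'],4))
cv2.imwrite('pics/w5.png',d['frame'])
W=cloud(d,s); q=(W[...,2]>.052)&(W[...,2]<.068)&(W[...,0]<.575)
q[240:]=0; p=W[q];(c,sz,a)=cv2.minAreaRect((p[:,:2]*1000).astype(np.float32)); print(len(p),np.round(c,1),np.round(sz,1),round(a,2)); eyes(W,d['frame'].astype(int),.112,.13,60,.3)
E
```

```text
time_s: 36.55
tcp_pos: [0.5567, -0.231, 0.2828]
eef_rot: [180.0, 0.1, 177.0]
contact_force: [0.4, 0.3, -0.8]
gripper_width: 0.0295
gripper_force: 45.0
time_s: 37.35
tcp_pos: [0.5577, -0.231, 0.3019]
eef_rot: [180.0, -0.0, 177.0]
contact_force: [0.3, -0.1, -0.9]
gripper_width: 0.0297
gripper_force: 45.0
[-0.9  -1.49 -1.27 -1.48] [ 0.5578 -0.231   0.3021]
6499 [482.8 -82.3] [412.3 171. ] 86.05
eye [371. 121.] 454 z 0.1229 [ 503.6 -187.7] [29.6 11.8] 87.2
eye [611. 184.] 502 z 0.1178 [573.   38.7] [12.6 30.7] 23.3
```

View pics/w5.png

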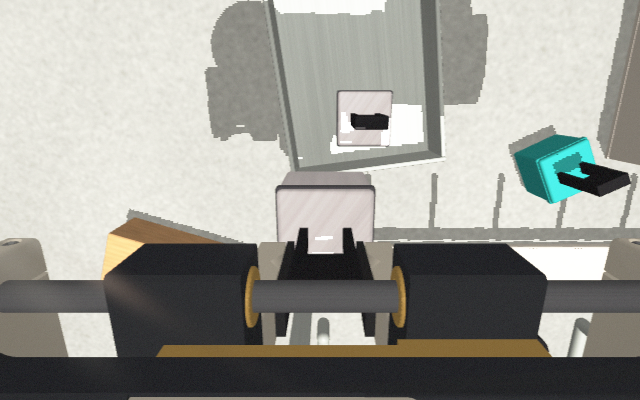

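The last can weighs about 1.2 N, so it is empty. The image shows the tray unmoved, with the first can at (365,120) inside it. It goes to the tray middle at (418,-194).

```bash

python3 -m pendant '[[[0.884,0.185,0,0,0,0,-0.6],[0.884,0.185,0,0,0,0,-0.6],[0.884,0.185,0,0,0,0,-0.6],[0.884,0.185,0,0,0,0,-0.6],[0.884,0.185,0,0,0,0,-0.6],[0.884,0.185,0,0,0,0,-0.6],[0.884,0.185,0,0,0,0,-0.6],[0.884,0.185,0,0,0,0,-0.6]]]' 45
python3 -m pendant '[[[0,0,0,0,0,0,-0.6],[0,0,1,0,0,0,-0.6],[0,0,1,0,0,0,-0.6],[0,0,1,0,0,0,-0.6],[0,0,1,0,0,0,-0.6],[0,0,1,0,0,0,-0.6],[0,0,1,0,0,0,-0.6],[0,0,1,0,0,0,-0.6]]]' 45
python3 -m pendant '[[[0,0,0.8,0,0,0,-0.6],[0,0,0.6,0,0,0,-0.6],[0,0,0.5,0,0,0,-0.6],[0,0,0.3,0,0,0,-0.6],[0,0,0.1,0,0,0,-0.6],[0,0,0,0,0,0,-0.6],[0,0,0,0,0,0,-0.6],[0,0,0,0,0,0,-0.6]]]' 45
```

```text
time_s: 38.35
tcp_pos: [0.4174, -0.1938, 0.3023]
eef_rot: [-180.0, 0.0, 177.0]
contact_force: [-0.1, 0.6, -1.6]
gripper_width: 0.0294
gripper_force: 45.0
time_s: 39.15
tcp_pos: [0.4187, -0.1941, 0.1615]
eef_rot: [-180.0, 0.0, 177.0]
contact_force: [0.2, -1.0, -0.4]
gripper_width: 0.0295
gripper_force: 45.0
time_s: 39.95
tcp_pos: [0.4184, -0.194, 0.1164]
eef_rot: [180.0, 0.0, 177.0]
contact_force: [-0.3, 0.1, 0.5]
gripper_width: 0.0297
gripper_force: 45.0
```

```bash

python3 -m pendant '[[[0,0,0,0,0,0,0.15],[0,0,0,0,0,0,0.15],[0,0,0,0,0,0,0.15],[0,0,-0.5,0,0,0,0.15],[0,0,-1,0,0,0,0.15],[0,0,-1,0,0,0,0.15],[0,0,-1,0,0,0,0.15],[0,0,-1,0,0,0,0.15]]]' 30 
python3 -m pendant '[[[0,0,-1,0,0,0,0.15],[0,0,-1,0,0,0,0.15],[0,0,-1,0,0,0,-1],[0,0,-1,0,0,0,-1],[0,0,-1,0,0,0,-1],[0,0,-1,0,0,0,-1],[0,0,-1,0,0,0,-1],[0,0,-1,0,0,0,-1]]]' 30
python3 -m pendant '[[[-0.071,0.933,-0.2,0,0,0,-1],[-0.071,0.933,-0.2,0,0,0,-1],[-0.071,0.933,-0.2,0,0,0,-1],[-0.071,0.933,-0.2,0,0,0,-1],[-0.071,0.933,-0.2,0,0,0,-1],[-0.071,0.933,-0.2,0,0,0,-1],[-0.071,0.933,-0.2,0,0,0,-1],[-0.071,0.933,-0.2,0,0,0,-1]]]' 30 >/dev/null
python3 -m pendant '[[[-0.071,0.933,0,0,0,0,-1],[-0.071,0.933,0,0,0,0,-1],[-0.071,0.933,0,0,0,0,-1],[-0.071,0.933,0,0,0,0,-1],[-0.071,0.933,0,0,0,0,-1],[-0.071,0.933,0,0,0,0,-1],[-0.071,0.933,0,0,0,0,-1],[-0.071,0.933,0,0,0,0,-1]]]' 30
python3 -m pendant '[[[-0.071,0.933,0,0,0,0,-1],[-0.071,0.933,0,0,0,0,-1],[-0.071,0.933,0,0,0,0,-1],[-0.071,0.933,0,0,0,0,-1],[-0.071,0.933,0,0,0,0,-1],[-0.071,0.933,0,0,0,0,-1],[-0.071,0.933,0,0,0,0,-1],[-0.071,0.933,0,0,0,0,-1]]]' 30 >/dev/null
python3 -m pendant '[[[-0.071,0.933,0,0,0,0,-1],[-0.071,0.933,0,0,0,0,-1],[-0.071,0.933,0,0,0,0,-1],[-0.071,0.933,0,0,0,0,-1],[-0.071,0.933,0,0,0,0,-1],[-0.071,0.933,0,0,0,0,-1],[-0.071,0.933,0,0,0,0,-1],[-0.071,0.933,0,0,0,0,-1]]]' 30
cat > chk.py <<'E'
from h import *
import sys
d,s=cap('top',sys.argv[1]); W=cloud(d,s); print(np.round(s['tcp_pos'],4)); eyes(W,d['frame'].astype(int),.112,.13,20,.3)
q=(W[...,2]>.052)&(W[...,2]<.068)&(W[...,0]<.6)&(W[...,1]<-.03)&(W[...,1]>-.38)&(W[...,0]>.15)
p=W[q]
if len(p)>20: c,sz,a=cv2.minAreaRect((p[:,:2]*1000).astype(np.float32)); print('tray',len(p),np.round(c,1),np.round(sz,1),round(a,2))
for n in('top','scene'):
    if n=='scene': d,s=cap('scene','s_'+sys.argv[1]); W=cloud(d,s)
    for z in(.16,.2,.24,.28):
        q=(abs(W[...,2]-z)<.006)&(abs(W[...,0]-.44)<.10)&(W[...,1]>.1)&(W[...,1]<.37)
        if q.sum()>5: print(n,'lid z',z,np.round(np.percentile(W[q][:,1],[5,50,95]),4),q.sum())
E
python3 chk.py t6.png
```

```text
time_s: 40.75
tcp_pos: [0.4181, -0.194, 0.2078]
eef_rot: [-180.0, 0.0, 177.0]
contact_force: [0.9, 0.2, 0.3]
gripper_width: 0.0505
gripper_force: 0.0
time_s: 41.55
tcp_pos: [0.4176, -0.194, 0.3679]
eef_rot: [-180.0, 0.0, 177.0]
contact_force: [0.2, -0.3, -0.3]
gripper_width: 0.0081
gripper_force: 0.0
time_s: 43.15
tcp_pos: [0.4563, 0.1035, 0.3991]
eef_rot: [180.0, 0.0, 177.0]
contact_force: [1.0, 0.5, -1.0]
gripper_width: 0.0004
gripper_force: 0.0
time_s: 44.75
tcp_pos: [0.4953, 0.4015, 0.3981]
eef_rot: [-180.0, -0.0, 177.0]
contact_force: [0.4, -0.7, -0.2]
gripper_width: 0.0008
gripper_force: 0.0
[0.4953 0.4015 0.3981]
eye [295. 225.] 50 z 0.1181 [573.6  39.5] [10.1 27.6] 23.6
eye [191. 280.] 195 z 0.12 [448.9 291.4] [  4.  248.5] 87.8
eye [237. 246.] 49 z 0.123 [524.4 179. ] [26.7  9.7] 88.8
eye [388. 252.] 54 z 0.1231 [ 503.2 -185.8] [29.1  9.7] 88.7
eye [237. 280.] 63 z 0.1227 [441.8 182.2] [25.7 11.9] 87.1
eye [392. 286.] 74 z 0.1227 [ 420.6 -192.6] [29.1 12. ] 88.7
tray 1599 [ 431.2 -193.1] [260.1 170.7] 4.53
top lid z 0.16 [0.2963 0.3014 0.3058] 233
top lid z 0.2 [0.3043 0.3087 0.3132] 279
top lid z 0.24 [0.3115 0.3159 0.3206] 310
top lid z 0.28 [0.3188 0.3247 0.3646] 463
scene lid z 0.16 [0.2941 0.2995 0.3052] 233
scene lid z 0.2 [0.3019 0.3071 0.3124] 250
scene lid z 0.24 [0.3095 0.3148 0.3201] 270
scene lid z 0.28 [0.3168 0.3223 0.3274] 269
```

View pics/t6.png

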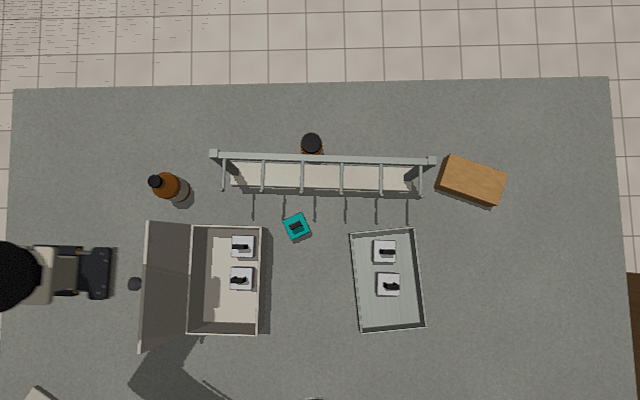

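The top image shows all hooks bare, two cans in the box at (241,246) and (240,280), and two in the tray at (385,252) and (388,285). The lid stands at about 101° with the gripper behind it. I'll descend behind the lid and push it over.

```bash

python3 -m pendant '[[[0,0,0.84,0,0,0,-1],[0,0,0.84,0,0,0,-1],[0,0,0.84,0,0,0,-1],[0,0,0.84,0,0,0,-1],[0,0,0.84,0,0,0,-1],[0,0,0.84,0,0,0,-1],[0,0,0.84,0,0,0,-1],[0,0,0,0,0,0,-1]]]' 30
python3 -m pendant '[[[0,-0.5,0,0,0,0,-1],[0,-0.5,0,0,0,0,-1],[0,-0.5,0,0,0,0,-1],[0,-0.5,0,0,0,0,-1],[0,-0.4,0,0,0,0,-1],[0,-0.4,0,0,0,0,-1],[0,-0.4,0,0,0,0,-1],[0,-0.4,0,0,0,0,-1]]]' 30
python3 -m pendant '[[[0,-0.4,0,0,0,0,-1],[0,-0.4,0,0,0,0,-1],[0,-0.4,0.05,0,0,0,-1],[0,-0.4,0.05,0,0,0,-1],[0,-0.4,0.1,0,0,0,-1],[0,-0.4,0.1,0,0,0,-1],[0,-0.4,0.1,0,0,0,-1],[0,-0.4,0.1,0,0,0,-1]]]' 30
```

```text
time_s: 45.65
tcp_pos: [0.4943, 0.3993, 0.2781]
eef_rot: [-179.8, -0.2, 176.9]
contact_force: [-0.7, -0.6, -0.2]
gripper_width: 0.0005
gripper_force: 0.0
time_s: 46.45
tcp_pos: [0.4914, 0.3276, 0.2809]
eef_rot: [180.0, 0.0, 177.0]
contact_force: [0.3, 1.3, 0.5]
gripper_width: 0.0004
gripper_force: 0.8
time_s: 47.25
tcp_pos: [0.4877, 0.2634, 0.2701]
eef_rot: [-180.0, -0.0, 177.0]
contact_force: [0.0, 2.0, -0.9]
gripper_width: 0.0001
gripper_force: 0.6
```

```bash

python3 -m pendant '[[[0,-0.35,0.2,0,0,0,-1],[0,-0.35,0.2,0,0,0,-1],[0,-0.3,0.25,0,0,0,-1],[0,-0.3,0.25,0,0,0,-1],[0,-0.3,0.3,0,0,0,-1],[0,-0.3,0.35,0,0,0,-1],[0,-0.25,0.35,0,0,0,-1],[0,-0.25,0.4,0,0,0,-1]]]' 30
python3 -m pendant '[[[0,-0.2,0.4,0,0,0,-1],[0,-0.2,0.4,0,0,0,-1],[0,-0.2,0.4,0,0,0,-1],[0,-0.1,0.4,0,0,0,-1],[0,-0.1,0.4,0,0,0,-1],[0,-0.1,0.35,0,0,0,-1],[0,0,0.3,0,0,0,-1],[0,0,0,0,0,0,-1]]]' 30
python3 chk.py t7.png
```

```text
time_s: 48.05
tcp_pos: [0.4853, 0.2157, 0.2239]
eef_rot: [-180.0, -0.0, 177.0]
contact_force: [-0.1, -0.4, 1.0]
gripper_width: 0.0007
gripper_force: 0.5
time_s: 48.85
tcp_pos: [0.484, 0.198, 0.1705]
eef_rot: [-179.9, -0.1, 177.0]
contact_force: [-0.4, 0.1, -0.3]
gripper_width: 0.0004
gripper_force: 0.0
[0.484  0.198  0.1705]
eye [295. 225.] 48 z 0.1184 [573.8  39.5] [10.1 27.6] 23.2
eye [388. 252.] 54 z 0.1235 [ 503.1 -185.7] [28.8  9.8] 88.8
eye [392. 286.] 74 z 0.123 [ 420.5 -192.7] [28.6 12.3] 87.9
tray 1608 [ 431.3 -193.1] [259.8 170.5] 4.65
top lid z 0.2 [0.1466 0.1568 0.1658] 9
top lid z 0.24 [0.1354 0.1682 0.1909] 27
top lid z 0.28 [0.1473 0.1482 0.1494] 26
scene lid z 0.16 [0.1501 0.1815 0.2054] 66
scene lid z 0.2 [0.1744 0.18   0.1888] 14
scene lid z 0.24 [0.1015 0.1763 0.2771] 258
scene lid z 0.28 [0.1451 0.15   0.2036] 117
```

```bash

python3 -m pendant '[[[0,0,0.1,0,0,0,-1],[0,0,0.1,0,0,0,-1],[0,0,0.05,0,0,0,-1],[0,0,0.05,0,0,0,-1],[0,0,0,0,0,0,-1],[0,0,0,0,0,0,-1],[0,0,0,0,0,0,-1],[0,0,0,0,0,0,-1]]]' 30
```

```text
time_s: 49.75
tcp_pos: [0.4845, 0.1983, 0.1658]
eef_rot: [180.0, 0.0, 177.0]
contact_force: [-1.1, 0.1, 4.1]
gripper_width: 0.0007
gripper_force: 2.1
```

```bash

python3 -m pendant '[[[0,0,0.05,0,0,0,-1],[0,0,0.05,0,0,0,-1],[0,0,0,0,0,0,-1],[0,0,0.05,0,0,0,-1],[0,0,0,0,0,0,-1],[0,0,0,0,0,0,-1],[0,0,0,0,0,0,-1],[0,0,0,0,0,0,-1]]]' 30
python3 -m pendant '[[[0,0,0.05,0,0,0,-1],[0,0,0,0,0,0,-1],[0,0,0,0,0,0,-1],[0,0,0,0,0,0,-1],[0,0,0,0,0,0,-1],[0,0,0,0,0,0,-1],[0,0,0,0,0,0,-1],[0,0,0,0,0,0,-1]]]' 30
```

```text
time_s: 50.55
tcp_pos: [0.4846, 0.1983, 0.1654]
eef_rot: [180.0, 0.1, 177.0]
contact_force: [-11.0, -2.2, 27.4]
gripper_width: 0.0007
gripper_force: 13.9
time_s: 51.35
tcp_pos: [0.4847, 0.1983, 0.1653]
eef_rot: [180.0, 0.1, 177.0]
contact_force: [-15.0, -2.8, 36.0]
gripper_width: 0.0004
gripper_force: 17.8
```

The lid is on a hard stop, so it is shut. I'll retreat and verify.

```bash

python3 -m pendant '[[[0,0,-0.3,0,0,0,-1],[0,0,-0.6,0,0,0,-1],[0,0,-1,0,0,0,-1],[0,0,-1,0,0,0,-1],[0,0,-1,0,0,0,-1],[0,0,-1,0,0,0,-1],[0,0,-1,0,0,0,-1],[0,0,-1,0,0,0,-1]]]' 30
python3 -m pendant '[[[0.2,-1,-0.5,0,0,0,-1],[0.2,-1,-0.5,0,0,0,-1],[0.2,-1,-0.5,0,0,0,-1],[0.2,-1,-0.5,0,0,0,-1],[0.2,-1,-0.5,0,0,0,-1],[0.2,-1,-0.5,0,0,0,-1],[0.2,-1,-0.5,0,0,0,-1],[0,0,0,0,0,0,-1]]]' 30
python3 - <<'E'
from h import *
for n in('top','scene'):
    d,s=cap(n,n+'_end.png'); W=cloud(d,s)
    q=(W[...,2]>.125)&(W[...,2]<.165)&(W[...,0]>.33)&(W[...,0]<.56)&(W[...,1]>.135)&(W[...,1]<.285)
    p=W[q]; A=np.c_[p,np.ones(len(p))]; c=np.linalg.lstsq(A[:,[0,1,3]],p[:,2],rcond=None)[0]
    r0=p[:,2]-A[:,[0,1,3]]@c; k=abs(r0)<.004; c=np.linalg.lstsq(A[k][:,[0,1,3]],p[k,2],rcond=None)[0]
    print(n,len(p),k.sum(),'slopes',np.round(c,4),'medz',np.round(np.median(p[:,2]),4))
print(np.round(s['joints'],1),s['contact_force'])
E
```

```text
time_s: 52.15
tcp_pos: [0.4842, 0.1981, 0.3004]
eef_rot: [-180.0, -0.0, 177.0]
contact_force: [-0.0, 0.1, -0.4]
gripper_width: 0.0005
gripper_force: 0.0
time_s: 52.95
tcp_pos: [0.4486, 0.0574, 0.3717]
eef_rot: [179.9, 0.2, 176.9]
contact_force: [0.0, 0.8, 0.2]
gripper_width: 0.0007
gripper_force: 0.0
top 2996 2961 slopes [ 1.000e-04 -6.000e-04  1.438e-01] medz 0.1437
scene 2207 2182 slopes [ 0.0005 -0.0003  0.1413] medz 0.1415
[  32.5   -4.7  -13.6    0.   -81.  -125.6] [ 0.49737398  0.20103307 -0.48646027]
```

View pics/scene_end.png

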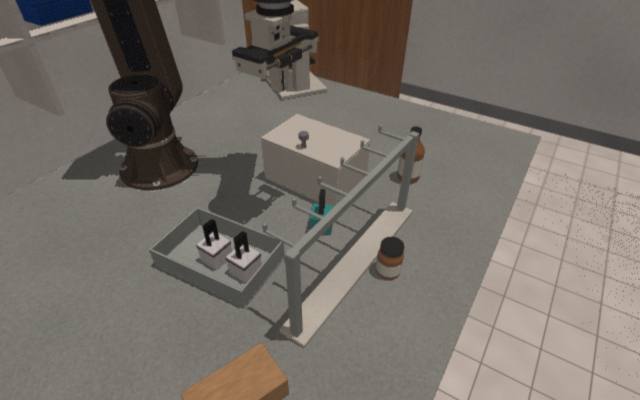

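The final scene image shows the lid shut flat (slope under 0.001) with the knob at (304,135). Two cans stand in the tray at (213,245) and (243,258), and the bottle, jar, carton and turquoise decoy look undisturbed. I'm handing in.

```bash
python3 -c "
from plant import r
print(r.close_job())"
```

```text
the job is handed in; nothing more can be done
None
```

The job is handed in at about 53 s on the robot clock: four canisters hung on the rack; the two full ones are in the sample box with its lid shut flat, the two empty ones stand on the tray floor, and the bottle, jar, carton and turquoise look-alike look unmoved in the final image.

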